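# Dispense one bracket into a fresh box

### The arm

A 6-joint arm with a two-finger parallel gripper is mounted at the origin on the work surface. World frame = base frame: x ahead of the robot, y to its left, z up, the work surface at z = 0. Lengths are in mm, angles in rad, forces in N, time in s.
With the tool pointing down it reaches from about 250 to 725 mm from the base axis. Payload 4 kg.
Tool frame: the origin (TCP) lies at the very end of the fingers, on their centre line; the grasp point (between the pads) lies 19 mm behind it; z points along the fingers, y is the line along which they close (so a half turn about z gives the same grasp; the last joint's range is limited). The gripper opens to 85 mm and grips with 20 to 120 N. Pads are 22 mm wide; open, the fingers measure 114 mm over their backs; the gripper's body (76 mm by 85 mm) begins 54 mm behind the grasp point. The pads swing forward as they close: fully open they stand 13 mm farther back than shut.
Start: joints at [1.241, 0.241, 0.005, 1.335, 0, 1.571], TCP at [161.925, 473.054, 231.306] pointing down, gripper open.
Joint ranges: [-2.72, 2.72], [-1.05, 1.87], [-1.09, 1.28], [-1.99, 2.15], [-1.42, 1.44], [-3.14, 3.14]. Speed limits (rad/s): [2.79, 2.79, 3.14, 3.14, 3.14, 3.14].

### API

Orientations are given as [roll, pitch, yaw] about the fixed x, y, z axes, in that order (R = Rz(yaw) Ry(pitch) Rx(roll)).
In Python, from plant import readout, optics, ctrl gives the robot as it stands.
- The arm moves only by the tool move_arm, never from a script. Its argument "commands" is a list of rows, each an object with "slide": the shift along the tool's x, y, z in mm, a list of three; "roll": the turn about the tool's z in degrees. In form: [{"slide": [tx, ty, tz], "roll": roll}, ...]. A call has 1 to 20 rows; each row is the pose to reach, as a shift and turn from the pose commanded when the call began, along the tool's axes at that moment; what a row does not reach only later rows make up. A row lasts 1/10 s, in which the tool goes at most 50 mm and 8.59 degrees, less where a joint would pass 70% of its speed; a pose out of reach is approached as far as the arm can. A call with a gripper value outside its range is refused whole. "jaw" is the opening, from 0 (shut) to 1 (fully open), set as the call begins (left out, the last holds). The fingers move at their own pace and stop on an object; "squeeze" is the grip in N (left out, the last holds). Time passes only in rows, so rows that repeat a pose let the fingers close. It gives the time, the measured TCP pose, the force, the opening and the grip force at its end, in the units of the state.
- readout.get_obs(): the state, without advancing time (a new reading comes with each control period).
- optics.camera(name): name is "scene" or "side" or "wrist"; returns (picture, depth): 384x512x3 uint8, red, green, blue; 384x512 float32, mm along the optical axis (not along the pixel's ray), 0 where there is no reading.
- optics.camera_info(name): a dict with "vertical_fov" (degrees; the focal length in pixels is half the picture's height over the tangent of half this angle, whatever the lens; pixels are square), "cx", "cy" (the principal point, pixels), "xyz" and "attitude" of the camera in the world. Camera axes: x right, y down, z forward; pixel columns grow to the right and rows downward; lengths in mm; the calibration is good to about 2 mm. A picture is of the moment at which its call begins: read the wrist's pose just before it. camera_info takes no time and is no camera call; for the wrist camera it gives the pose at the moment of the call.
- ctrl.hand_in(): hands the job in; it is judged then, once.
The state is a dict: "time": time; "qpos": joint angles; "joint_vel": joint speeds; "tau": joint torques, N m; "tcp_pos": TCP position; "eef_rot": TCP orientation; "ft_force": force on the tool from outside, world axes, zero at the start; "wrist_torque": the same for the moment, N m; "grip_width": opening from 0.0 (shut) to 1.0 (fully open); "grasp_force": force on a finger pad.
Only numpy, scipy, OpenCV 4.12 (cv2) and the standard library are available. Lean on these libraries where they do the work, as an engineer would, in place of code of your own. Each camera call takes 0.05 s, during which the arm holds its last target. There are 200 camera calls.

### The job

Take the top grey box off the pile and stand it flat on the bench under the delivery lip of the bracket dispenser, so that what drops off the lip lands inside it. Then push the dispenser's sprung slide fully home once, so that exactly one bracket drops into the box, and let the slide spring all the way back. Leave the box there and the other boxes, the jar, the can and the tape roll where they are.

Things in the scene. Friction and masses are not known exactly. Their poses are not given: they have to be found in the camera images.
- dispenser: Fixed bench dispenser: steel deck 70 mm wide (x), 250 long (y), its top 86 mm and underside 78 mm above the bench. Origin: on the bench right below the middle of the deck's delivery edge (lip); z up; +y runs back along the deck, so brackets are pushed to -y and drop off at y = 0. Free under the deck from y = 0 to 115 mm; a grey column carries it behind that.
- lip (a point): Middle of the delivery edge of the deck, on its top, 86 mm above the bench; axes as dispenser. Behind it, from y = 30 to 102 mm, stands the magazine: aluminium corner posts, 62 mm wide, up to 152 mm above the bench, holding three stacked brackets. The sprung slide with its black push plate lies behind the magazine.
- pusher (a joint): Travel of the sprung slide in m: 0 at rest, 0.098 at its end stop (fully home), towards dispenser -y. The spring needs 6 N at rest rising to 12 N fully home, plus a newton or two for the bracket, and damping 15 N per m/s. The lowest bracket drops off the lip only late in the stroke; let go, the slide springs back by itself.
- push_face (a point): Middle of the outer face of the slide's black push plate (70 mm wide, 12 mm thick, from 87 to 153 mm above the bench): at rest at y = 242, z = 130 mm in the dispenser frame; moves with the slide. Push on this face towards dispenser -y. Axes as dispenser.
- box_top: Top one of three equal grey plastic stacking boxes, about 0.16 kg: open, 110 (x) by 140 (y) by 46 mm high, walls 9 mm thick all round (grip a wall from above, one finger inside), inner floor 10 mm above the underside. Its foot, 86 x 116 mm, 6 mm high, sits loosely inside the box below: they stack at 40 mm pitch. Origin: centre of the foot's underside; z up.
- box_mid: Middle box of the pile, the same as box_top.
- box_low: Lowest box of the pile, standing on the bench, the same as box_top.
- bracket1: Lowest steel bracket in the magazine, a flat block 46 (x) x 60 (y) x 18 (z) mm, about 0.12 kg, lying on the deck. Origin: its centre. The one to be dispensed.
- bracket2: The bracket next above it, same size. It comes down onto the deck in its place when the slide springs back, and stays in the magazine.
- jar: White jar standing on the bench, 64 mm diameter, 95 mm high; bystander. Origin: centre of the underside.
- can: Grey can with a pale label standing on the bench, 60 mm diameter, 110 mm high; bystander. Origin: centre of the underside.
- roll: Pale clear tape roll lying flat on the bench, 96 mm diameter, 45 mm high; bystander. Origin: centre of the underside.
Not all that is in view belongs to the job. Leave any turquoise look-alike of the box_top alone.

How it is judged:
By the outcome, as a careful person would: the job done as asked, in the order asked, and still so for the second after the job is handed in, with the robot touching nothing.
It also fails if it takes over 58 s, if anything falls off the work surface, if the arm or the gripper's body presses on something with over 40 N, if the wrist force passes 120 N, or if a joint passes its speed limit or range.

## Working session

There is one attempt and no reset: what is moved stays moved. The work goes in short steps, Python scripts to look and compute and a tool call to move; the robot and the scene stay as the last step left them, time stands still between calls to the robot, and variables do not carry over. Pictures are saved under pics/ and viewed, at most 10 in all, crops included, and the job is handed in when it is done.

Besides the shell and the picture viewer there is one more tool, called after "Emit:" as a command line: name --argument value ..., lists and objects as JSON in quotes. move_arm: Moves the arm, as the interface text tells. Its arguments: {"type":"object","properties":{"commands":{"type":"array"},"jaw":{"type":"number"},"squeeze":{"type":"number"}},"required":["commands"]}

```bash
mkdir -p pics; cat > h.py <<'E'
import numpy as np, cv2
from plant import readout, optics, ctrl
from scipy.spatial.transform import Rotation as R
def K(n):
    i=optics.camera_info(n); f=192/np.tan(np.radians(i["vertical_fov"])/2)
    return i,f
def save(n,name):
    p,d=optics.camera(n); i,f=K(n)
    cv2.imwrite(f"pics/{name}.png",p[:,:,::-1]); np.savez(f"pics/{name}.npz",p=p,d=d,f=f,cx=i["cx"],cy=i["cy"],t=np.array(i["xyz"],float),a=np.array(i["attitude"],float))
    return i
def load(name): return np.load(f"pics/{name}.npz")
def cloud(s):
    d=s["d"]; v,u=np.mgrid[:384,:512]; 
    c=np.stack([(u-s["cx"])/s["f"]*d,(v-s["cy"])/s["f"]*d,d],-1)
    M=s["a"] if s["a"].shape==(3,3) else R.from_euler("xyz",s["a"]).as_matrix()
    return c@M.T+s["t"]
E
python3 - <<'E'
from h import *
for n in ("scene","side","wrist"): print(save(n,n+"0"))
print(readout.get_obs())
a=[cv2.imread(f"pics/{n}0.png") for n in("scene","side")]
for n in("scene0","side0","wrist0"):
    s=load(n);print(n,(s["d"]>0).mean(),cloud(s)[300,256])
E
```

```text
{'vertical_fov': 48.78200381808583, 'cx': 254.81217166044152, 'cy': 192.04404946235584, 'xyz': array([ 908.58486086, -443.61421348, 1201.26802229]), 'attitude': array([-2.62372041e+00,  1.34878901e-03,  7.33007116e-01])}
{'vertical_fov': 56.67393154013582, 'cx': 254.89881664379394, 'cy': 188.89923337081908, 'xyz': array([  86.64182844, -619.93999601,  572.0697826 ]), 'attitude': array([-2.14471713, -0.01670179, -0.56015754])}
{'vertical_fov': 59.33189222977066, 'cx': 259.89292463679567, 'cy': 190.82809123066977, 'xyz': array([ 93.36393422, 497.050612  , 373.08134209]), 'attitude': array([2.85568719e+00, 1.51697428e-03, 1.24101932e+00])}
{'time': 0.15, 'qpos': array([ 1.24099818e+00,  2.41269380e-01,  4.02699180e-03,  1.33518175e+00,
       -4.45244702e-05,  1.57079627e+00]), 'joint_vel': array([-3.97142634e-05, -3.49228807e-03,  3.98696172e-03,  1.84562203e-03,
       -9.05307258e-05,  1.03590907e-03]), 'tau': array([ 4.85623677e-04, -3.72634828e+01,  2.52638751e+01,  1.23282682e-02,
        5.60034528e-05, -1.91773893e-06]), 'tcp_pos': array([161.78484492, 472.59968073, 230.60018417]), 'eef_rot': array([-3.13996484e+00,  4.45243112e-05,  2.81179464e+00]), 'ft_force': array([ 0.41661707,  0.54669288, -0.63822071]), 'wrist_torque': array([0.00464367, 0.0260065 , 0.00645037]), 'grasp_force': 0.0, 'grip_width': 1.003048140728247}
scene0 0.9957529703776041 [ 688.80353136 -196.86542593   -0.90428518]
side0 0.9961598714192709 [ 348.69387095 -224.13910587    2.33852124]
wrist0 0.9961191813151041 [332.09160869 409.5079371    0.80662721]
```

View pics/scene0.png

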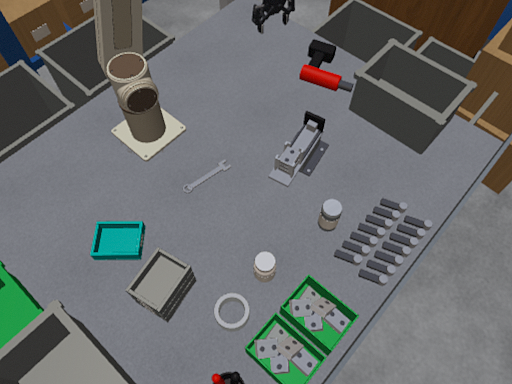

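View pics/side0.png

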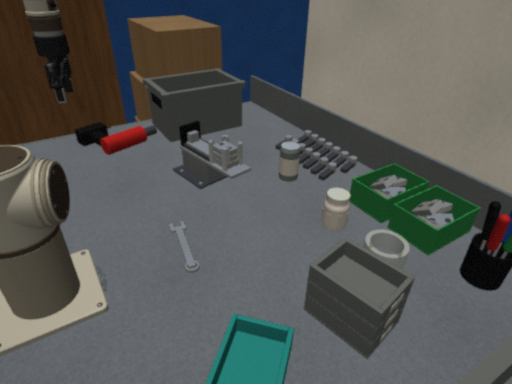

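The scene view shows these candidates for box_top: the grey pile at (162,283), the turquoise look-alike at (118,240), and the big grey bins at (410,95) and (60,340), which are far too large. I choose the grey pile. The dispenser is at (298,150), with its lip at about (283,178) and its black plate at (314,120). The side view agrees: pile at (358,293), dispenser at (212,155).

```bash
cat > m.py <<'E'
from h import *
s=load("scene0");P=cloud(s);img=s["p"]
def rect(sel,name):
    q=P[sel][:,:2].astype(np.float32); r=cv2.minAreaRect(q); print(name,len(q),"c",np.round(r[0],1),"sz",np.round(r[1],1),"ang",round(r[2],1),"z",np.median(P[sel][:,2])); return r
def win(u0,u1,v0,v1):
    m=np.zeros((384,512),bool);m[v0:v1,u0:u1]=1;return m
z=P[...,2]
w=win(120,205,235,325)
rect(w&(abs(z-126)<6),"pile rim")
print(np.histogram(z[w],bins=np.arange(-10,150,10)))
w=win(262,335,105,190)
print(np.histogram(z[w],bins=np.arange(-10,180,8)))
rect(w&(abs(z-86)<3),"deck")
rect(w&(abs(z-152)<4),"posts/plate")
blk=w&(img.max(2)<50)&(z>80); rect(blk,"plate")
rect(blk&(z>149),"plate top")
for n,ww,h in(("jar",win(248,282,245,285),95),("can",win(315,345,195,235),110),("roll",win(210,255,288,332),45)):
    rect(ww&(abs(z-h)<5),n)
s2=load("side0");P=cloud(s2);z=P[...,2]
w=win(295,420,235,350);rect(w&(abs(z-126)<5),"pile side")
w=win(170,260,115,190);rect(w&(abs(z-86)<3),"deck side");rect(w&(z>80)&(s2["p"].max(2)<50),"plate side")
a=cv2.resize(cv2.imread("pics/scene0.png")[100:200,255:345],None,fx=5,fy=5,interpolation=2)
b=cv2.resize(cv2.imread("pics/scene0.png")[225:335,110:200],None,fx=4,fy=4.545,interpolation=2)[:500]
cv2.imwrite("pics/crop1.png",np.hstack([cv2.resize(a,(400,444)),cv2.resize(b,(400,444))]))
E
python3 m.py
```

```text
pile rim 655 c [ 481.8 -352. ] sz [111.8 140.3] ang 11.8 z 125.28904487038926
(array([2209, 2017,  241,  112,  112,  193,   74,   74,   69,  811,  699,
        157,  190,  649,    7]), array([-10,   0,  10,  20,  30,  40,  50,  60,  70,  80,  90, 100, 110,
       120, 130, 140]))
(array([1567, 2504,  214,   20,   20,   20,   19,   15,   20,    2,   15,
        274,  183,  435,  102,   71,   86,  113,  300,  107,   88,    0,
          0]), array([-10,  -2,   6,  14,  22,  30,  38,  46,  54,  62,  70,  78,  86,
        94, 102, 110, 118, 126, 134, 142, 150, 158, 166, 174]))
deck 288 c [484.4 223.1] sz [ 71.2 249. ] ang 11.2 z 85.5007039484409
posts/plate 124 c [480.4 236.1] sz [ 68.1 213.3] ang 10.1 z 151.63151946283517
plate 193 c [695.9 -40.9] sz [ 63.5 908.7] ang 31.8 z 140.78860746946066
plate top 54 c [695.5 -41.2] sz [ 60.3 908.7] ang 31.7 z 152.3053021834462
jar 309 c [ 652.2 -121.3] sz [52.5 55. ] ang 41.1 z 94.47675532397852
can 246 c [692.7 129.8] sz [52.8 54.2] ang 87.0 z 109.09436442555375
roll 429 c [ 665.5 -272.7] sz [92.6 94.2] ang 42.5 z 44.52354347340042
pile side 1413 c [ 479.6 -349.8] sz [112.9 140.3] ang 11.6 z 125.74002746144299
deck side 392 c [489.  330.9] sz [464.3 133.3] ang 85.8 z 86.40683797752996
plate side 326 c [471.7 381.2] sz [355.5  65.7] ang 74.4 z 133.04666249871124
```

View pics/crop1.png

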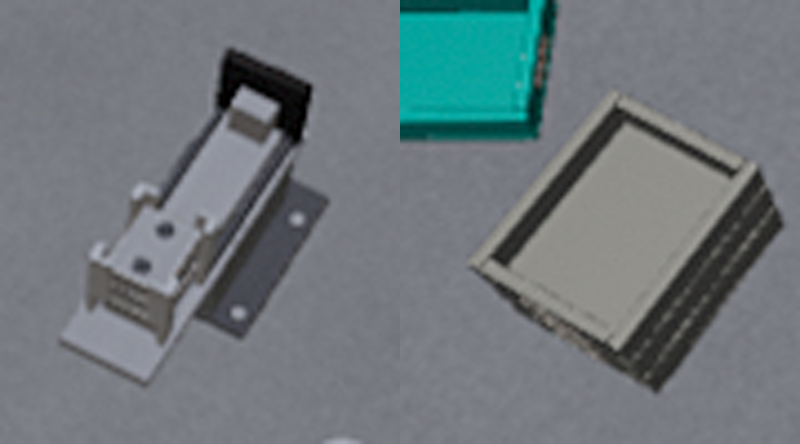

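The crop shows the grey pile with its open box on top, and the turquoise one is separate. It also shows the lip end (lower left) and the black plate (upper right). Next I tighten the dispenser measurement and work out the first move.

```bash
cat >> h.py <<'E'
def slide(target,yawdir=None):
    "target tcp (world mm), yawdir: wanted world angle (deg) of tool y, mod 180"
    o=readout.get_obs(); M=R.from_euler("xyz",o["eef_rot"]).as_matrix()
    s=M.T@(np.array(target)-o["tcp_pos"]); a=np.degrees(np.arctan2(M[1,1],M[0,1]))
    r=None
    if yawdir is not None: r=-((yawdir-a+90)%180-90)
    print("t",round(o["time"],2),"tcp",o["tcp_pos"].round(1),"slide",s.round(1),"roll",r and round(r,2),"ytool",round(a,1),"F",o["ft_force"].round(1),"grip",round(o["grip_width"],3),"q",o["qpos"].round(2))
E
python3 - <<'E'
from h import *
for n in("scene0","side0"):
    s=load(n);P=cloud(s);z=P[...,2];near=np.hypot(P[...,0]-484,P[...,1]-223)<165
    dk=near&(abs(z-86)<3); r=cv2.minAreaRect(P[dk][:,:2].astype(np.float32)); print(n,"deck",np.round(r[0],1),np.round(r[1],1),round(r[2],1))
    th=np.radians(11.3);ex=np.array([np.cos(th),np.sin(th)]);ey=np.array([-ex[1],ex[0]])
    lip=np.array([508.6,100.5]);q=(P[...,:2]-lip);X=q@ex;Y=q@ey
    print(" deck x,y pct",np.percentile(X[dk],[1,99]).round(1),np.percentile(Y[dk],[0,1,99,100]).round(1))
    b=near&(z>92)&(z<156)&(Y>190); print(" plate x,y,z pct",np.percentile(X[b],[2,98]).round(1),np.percentile(Y[b],[1,99]).round(1),np.percentile(z[b],[2,99]).round(1))
    pts=P[dk&(Y<25)][:,:2]; 
    c=near&(abs(z-152)<4)&(Y<120); print(" posts",np.percentile(X[c],[1,99]).round(1),np.percentile(Y[c],[1,99]).round(1))
slide([494,-415,230],101.7)
E
```

```text
scene0 deck [484.4 223.1] [ 71.2 249. ] 11.2
 deck x,y pct [-34.7  35.2] [  0.4   1.8 227.9 249.3]
 plate x,y,z pct [-31.8  33.8] [192.2 242.5] [ 94.  154.1]
 posts [-30.9  31. ] [ 31.5 105. ]
side0 deck [479.8 226.3] [ 71.9 248.6] 12.6
 deck x,y pct [-38.3  33.2] [  4.9   5.4 247.7 252.5]
 plate x,y,z pct [-36.2  29.9] [191.9 246.1] [ 95.3 154.1]
 posts [-34.4  30.3] [ 34.  108.5]
t 0.15 tcp [161.8 472.6 230.6] slide [-601.8 -732.2    1.8] roll -30.6 ytool 71.1 F [ 0.4  0.5 -0.6] grip 1.003 q [ 1.24  0.24  0.    1.34 -0.    1.57]
```

Emit:
move_arm --commands '[{"slide": [-602, -732, 2], "roll": -30.6}, {"slide": [-602, -732, 2], "roll": -30.6}, {"slide": [-602, -732, 2], "roll": -30.6}, {"slide": [-602, -732, 2], "roll": -30.6}, {"slide": [-602, -732, 2], "roll": -30.6}, {"slide": [-602, -732, 2], "roll": -30.6}, {"slide": [-602, -732, 2], "roll": -30.6}, {"slide": [-602, -732, 2], "roll": -30.6}, {"slide": [-602, -732, 2], "roll": -30.6}, {"slide": [-602, -732, 2], "roll": -30.6}, {"slide": [-602, -732, 2], "roll": -30.6}, {"slide": [-602, -732, 2], "roll": -30.6}, {"slide": [-602, -732, 2], "roll": -30.6}, {"slide": [-602, -732, 2], "roll": -30.6}, {"slide": [-602, -732, 2], "roll": -30.6}, {"slide": [-602, -732, 2], "roll": -30.6}, {"slide": [-602, -732, 2], "roll": -30.6}, {"slide": [-602, -732, 2], "roll": -30.6}, {"slide": [-602, -732, 2], "roll": -30.6}, {"slide": [-602, -732, 2], "roll": -30.6}]' --jaw 0.53

```text
time: 2.15
tcp_pos: [494.8, -419.4, 224.9]
eef_rot: [3.14, -0.003, -2.942]
ft_force: [0.1, 0.0, -0.4]
grip_width: 0.529
grasp_force: 0.0
```

```bash
python3 - <<'E'
from h import *
save("wrist","w1")
s=load("w1");P=cloud(s);z=P[...,2]
near=(np.hypot(P[...,0]-480,P[...,1]+351)<110)&(abs(z-126)<5)
r=cv2.minAreaRect(P[near][:,:2].astype(np.float32));print(near.sum(),r,np.median(z[near]))
slide([494,-415,96],101.7)
E
```

```text
7519 ((479.14959716796875, -346.78594970703125), (109.81804656982422, 140.00640869140625), 11.579032897949219) 126.42922005184141
t 2.2 tcp [ 494.3 -417.4  225.6] slide [ -0.6   2.1 129.6] roll -0.19 ytool 101.5 F [ 1.  -0.7  0.1] grip 0.528 q [-0.7   0.55  0.45  1.48 -0.   -0.9 ]
```

View pics/w1.png

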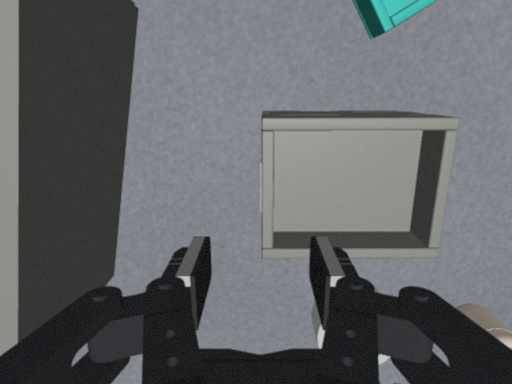

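The wrist view shows the top grey box with its rim at (262–455, 118–256) and the fingers astride its left wall at x ≈ 268. A tall grey bin stands at the left (x < 130), so I check its clearance.

```bash
python3 - <<'E'
from h import *
s=load("w1");P=cloud(s)
for u,v in((8,200),(18,200),(30,200),(80,200),(125,200)): print(u,P[v,u].round(0))
slide([493.3,-413.6,96],101.7)
E
```

```text
8 [ 512. -563.  180.]
18 [ 511. -558.  179.]
30 [ 515. -557.  169.]
80 [ 540. -563.   94.]
125 [ 570. -557.    1.]
t 2.2 tcp [ 494.3 -417.4  225.6] slide [ -0.2   3.6 129.6] roll -0.19 ytool 101.5 F [ 1.  -0.7  0.1] grip 0.528 q [-0.7   0.55  0.45  1.48 -0.   -0.9 ]
```

Emit:
move_arm --commands '[{"slide": [0, 1.5, 50], "roll": 0}, {"slide": [0, 1.5, 90], "roll": 0}, {"slide": [0, 1.5, 110], "roll": 0}, {"slide": [0, 1.5, 110], "roll": 0}, {"slide": [0, 1.5, 110], "roll": 0}]'

```text
time: 2.7
tcp_pos: [494.1, -412.2, 120.2]
eef_rot: [3.142, 0.0, -2.937]
ft_force: [0.5, -0.4, 0.4]
grip_width: 0.531
grasp_force: 0.0
```

```bash
python3 -c "
from h import *
slide([493.3,-413.6,96],101.7)"
```

```text
t 2.7 tcp [ 494.1 -412.2  120.2] slide [ 1.1 -1.2 24.2] roll 0.05 ytool 101.7 F [ 0.5 -0.4  0.4] grip 0.531 q [-0.7   0.59  0.24  1.22  0.   -0.9 ]
```

Emit:
move_arm --commands '[{"slide": [0, -1, 15], "roll": 0}, {"slide": [0, -1, 24], "roll": 0}, {"slide": [0, -1, 24], "roll": 0}, {"slide": [0, -1, 24], "roll": 0}]'

```text
time: 3.1
tcp_pos: [494.7, -414.1, 96.4]
eef_rot: [-3.141, 0.001, -2.937]
ft_force: [0.3, 0.3, -0.3]
grip_width: 0.532
grasp_force: 0.0
```

Emit:
move_arm --commands '[{"slide": [0, 0, 0], "roll": 0}, {"slide": [0, 0, 0], "roll": 0}, {"slide": [0, 0, 0], "roll": 0}, {"slide": [0, 0, 0], "roll": 0}, {"slide": [0, 0, 0], "roll": 0}, {"slide": [0, 0, 0], "roll": 0}, {"slide": [0, 0, 0], "roll": 0}, {"slide": [0, 0, 0], "roll": 0}]' --jaw 0 --squeeze 60

```text
time: 3.9
tcp_pos: [494.7, -414.2, 96.1]
eef_rot: [-3.141, 0.001, -2.937]
ft_force: [-0.1, 1.1, 4.6]
grip_width: 0.096
grasp_force: 59.6
```

Emit:
move_arm --commands '[{"slide": [0, 0, -4], "roll": 0}, {"slide": [0, 0, -10], "roll": 0}, {"slide": [0, 0, -18], "roll": 0}, {"slide": [0, 0, -30], "roll": 0}, {"slide": [0, 0, -50], "roll": 0}, {"slide": [0, 0, -75], "roll": 0}, {"slide": [0, 0, -95], "roll": 0}, {"slide": [0, 0, -105], "roll": 0}, {"slide": [0, 0, -105], "roll": 0}, {"slide": [0, 0, -105], "roll": 0}]'

```text
time: 4.9
tcp_pos: [494.1, -413.8, 199.8]
eef_rot: [3.141, -0.001, -2.937]
ft_force: [0.3, 0.5, -3.0]
grip_width: 0.093
grasp_force: 58.5
```

```bash
python3 - <<'E'
from h import *
save("side","s2");save("wrist","w2")
s=load("w2");P=cloud(s);z=P[...,2]
o=readout.get_obs();c=o["tcp_pos"][:2]+np.array([-.203,.979])*65.5
near=(np.hypot(P[...,0]-c[0],P[...,1]-c[1])<110)&(abs(z-o["tcp_pos"][2]-30)<12)
q=P[near];r=cv2.minAreaRect(q[:,:2].astype(np.float32));print(near.sum(),r)
A=np.c_[q[:,:2]-c,np.ones(len(q))];print("tilt",np.linalg.lstsq(A,q[:,2],rcond=None)[0],o["tcp_pos"])
a,b=cv2.imread("pics/side0.png"),cv2.imread("pics/s2.png")
cv2.imwrite("pics/v2.png",np.hstack([b[:,256:],cv2.imread("pics/w2.png")]))
# remaining pile
s=load("s2");P=cloud(s);z=P[...,2]
n=(np.hypot(P[...,0]-480,P[...,1]+350)<100)&(abs(z-86)<4);print(n.sum(),cv2.minAreaRect(P[n][:,:2].astype(np.float32)))
th=np.radians(11.7);ey=np.array([-np.sin(th),np.cos(th)]);lip=np.array([507.1,102])
for y in(-165,-100.5): print(y,lip+ey*y)
E
```

```text
14510 ((479.0661315917969, -369.3222351074219), (102.03180694580078, 137.35305786132812), 11.550015449523926)
tilt [2.52176188e-02 1.27420128e-04 2.28774383e+02] [ 493.65206092 -413.44114571  198.69382516]
1141 ((479.77386474609375, -349.4560241699219), (112.26091766357422, 140.44534301757812), 11.70891284942627)
-165 [540.55990373 -59.57176375]
-100.5 [527.48012318   3.58810753]
```

View pics/v2.png

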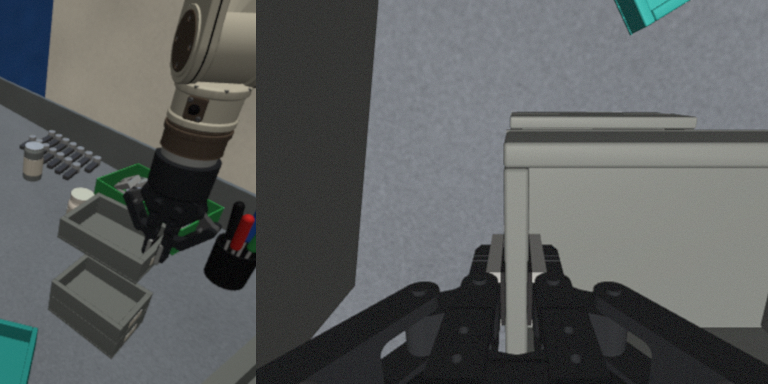

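The held box is level at (690,230) in the wrist half, and the remaining pile has stayed put at (100,300) in the side half. Next is transit to in front of the lip.

```bash
python3 -c "
from h import *
slide([540.6,-59.6,199],101.7)"
```

```text
t 5.0 tcp [ 493.7 -413.4  198.7] slide [-1.177e+02  3.370e+02  2.000e-01] roll 0.0 ytool 101.7 F [ 0.5 -0.9 -2.7] grip 0.095 q [-0.7   0.55  0.38  1.41 -0.   -0.9 ]
```

Emit:
move_arm --commands '[{"slide": [-4, 11, 0], "roll": 0}, {"slide": [-11, 31, 0], "roll": 0}, {"slide": [-20, 58, 0], "roll": 0}, {"slide": [-31, 90, 0], "roll": 0}, {"slide": [-43, 123, 0], "roll": 0}, {"slide": [-55, 157, 0], "roll": 0}, {"slide": [-67, 191, 0], "roll": 0}, {"slide": [-79, 225, 0], "roll": 0}, {"slide": [-90, 259, 0], "roll": 0}, {"slide": [-100, 287, 0], "roll": 0}, {"slide": [-108, 310, 0], "roll": 0}, {"slide": [-114, 327, 0], "roll": 0}, {"slide": [-118, 337, 0], "roll": 0}, {"slide": [-118, 337, 20], "roll": 0}, {"slide": [-118, 337, 45], "roll": 0}, {"slide": [-118, 337, 75], "roll": 0}, {"slide": [-118, 337, 100], "roll": 0}, {"slide": [-118, 337, 115], "roll": 0}, {"slide": [-118, 337, 115], "roll": 0}, {"slide": [-118, 337, 115], "roll": 0}]'

```text
time: 7.0
tcp_pos: [541.3, -60.1, 85.3]
eef_rot: [3.141, -0.001, -2.938]
ft_force: [0.7, -0.1, -2.2]
grip_width: 0.094
grasp_force: 58.7
```

```bash
python3 - <<'E'
from h import *
save("scene","sc3")
s=load("sc3");P=cloud(s);z=P[...,2];o=readout.get_obs();tz=o["tcp_pos"][2]
near=(np.hypot(P[...,0]-527,P[...,1]-4)<105)
n=near&(abs(z-tz-30)<6);print(n.sum(),cv2.minAreaRect(P[n][:,:2].astype(np.float32)),np.median(z[n]))
f=near&(abs(z-(tz+30-36))<5);q=P[f];print("floor",f.sum(),np.linalg.lstsq(np.c_[q[:,:2]-[527,4],np.ones(len(q))],q[:,2],rcond=None)[0])
cv2.imwrite("pics/v3.png",cv2.resize(cv2.imread("pics/sc3.png")[80:280,180:400],None,fx=2.7,fy=2.7,interpolation=2))
slide([540.6,-59.6,24],101.7)
slide([527.5,3.6,24],101.7)
E
```

```text
289 ((529.2811279296875, 0.7022628784179688), (109.5772705078125, 144.40182495117188), 11.351548194885254) 113.91937414163999
floor 501 [2.42039189e-03 2.41661932e-03 7.89742206e+01]
t 7.05 tcp [542.  -60.1  86.1] slide [ 1.4  0.8 62.1] roll -0.01 ytool 101.7 F [ 0.5 -0.  -1.4] grip 0.097 q [-0.11  0.43 -0.12  1.02 -0.   -0.31]
t 7.05 tcp [542.  -60.1  86.1] slide [ 1.4 65.4 62.1] roll -0.01 ytool 101.7 F [ 0.5 -0.  -1.4] grip 0.097 q [-0.11  0.43 -0.12  1.02 -0.   -0.31]
```

View pics/v3.png

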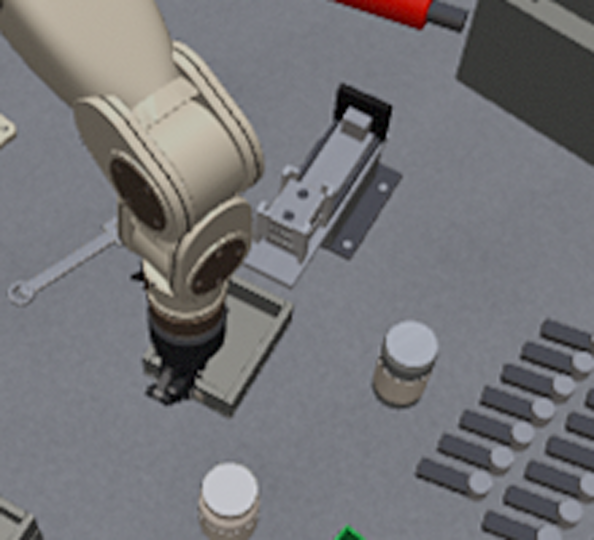

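The box is held level just in front of the lip, with its rim at (150–290, 280–410) and a clear path below the deck edge (245–310, 265–285).

Emit:
move_arm --commands '[{"slide": [1, 0, 15], "roll": 0}, {"slide": [1, 0, 35], "roll": 0}, {"slide": [1, 0, 52], "roll": 0}, {"slide": [1, 0, 60], "roll": 0}, {"slide": [1, 0, 60], "roll": 0}, {"slide": [1, 6, 60], "roll": 0}, {"slide": [1, 18, 60], "roll": 0}, {"slide": [1, 33, 60], "roll": 0}, {"slide": [1, 48, 60], "roll": 0}, {"slide": [1, 59, 60], "roll": 0}, {"slide": [1, 65, 60], "roll": 0}, {"slide": [1, 65, 60], "roll": 0}, {"slide": [1, 65, 62], "roll": 0}, {"slide": [1, 65, 64], "roll": 0}, {"slide": [1, 65, 66], "roll": 0}, {"slide": [1, 65, 67], "roll": 0}, {"slide": [1, 65, 68], "roll": 0}, {"slide": [1, 65, 68], "roll": 0}]'

```text
time: 8.85
tcp_pos: [527.2, 3.2, 17.1]
eef_rot: [3.142, -0.0, -2.938]
ft_force: [0.4, -0.1, -1.7]
grip_width: 0.096
grasp_force: 58.7
```

Emit:
move_arm --commands '[{"slide": [0, 0, 1], "roll": 0}, {"slide": [0, 0, 1.5], "roll": 0}, {"slide": [0, 0, 1.5], "roll": 0}]'

```text
time: 9.15
tcp_pos: [527.5, 3.3, 16.1]
eef_rot: [-3.141, 0.0, -2.937]
ft_force: [-0.8, -1.1, -0.3]
grip_width: 0.096
grasp_force: 59.1
```

Emit:
move_arm --commands '[{"slide": [0, 0, 0.7], "roll": 0}, {"slide": [0, 0, 0.7], "roll": 0}]'

```text
time: 9.35
tcp_pos: [527.5, 3.3, 16.1]
eef_rot: [-3.141, 0.001, -2.937]
ft_force: [-3.4, -1.5, 5.1]
grip_width: 0.092
grasp_force: 59.8
```

Emit:
move_arm --commands '[{"slide": [0, 0, 0], "roll": 0}, {"slide": [0, 0, 0], "roll": 0}, {"slide": [0, 0, 0], "roll": 0}, {"slide": [0, 0, 0], "roll": 0}, {"slide": [0, 0, 0], "roll": 0}, {"slide": [0, 0, 0], "roll": 0}]' --jaw 0.45

```text
time: 9.95
tcp_pos: [527.3, 3.4, 15.0]
eef_rot: [3.142, -0.0, -2.937]
ft_force: [-0.0, -0.7, 0.6]
grip_width: 0.451
grasp_force: 0.0
```

```bash
python3 -c "
from h import *
slide([527.5,3.6,200],101.7)"
```

```text
t 9.95 tcp [527.3   3.4  15. ] slide [  -0.2    0.2 -185. ] roll 0.0 ytool 101.7 F [-0.  -0.7  0.6] grip 0.451 q [ 0.01  0.49 -0.25  0.84  0.   -0.2 ]
```

Emit:
move_arm --commands '[{"slide": [0, 0, -10], "roll": 0}, {"slide": [0, 0, -30], "roll": 0}, {"slide": [0, 0, -70], "roll": 0}, {"slide": [0, 0, -120], "roll": 0}, {"slide": [0, 0, -165], "roll": 0}, {"slide": [0, 0, -195], "roll": 0}, {"slide": [0, 20, -200], "roll": -8}, {"slide": [0, 55, -200], "roll": -16}, {"slide": [0, 95, -200], "roll": -24}, {"slide": [0, 140, -200], "roll": -32}, {"slide": [0, 185, -200], "roll": -40}, {"slide": [0, 230, -200], "roll": -48}, {"slide": [0, 275, -200], "roll": -56}, {"slide": [0, 315, -200], "roll": -64}, {"slide": [0, 350, -200], "roll": -72}, {"slide": [0, 375, -200], "roll": -80}, {"slide": [0, 390, -200], "roll": -88}, {"slide": [0, 390, -200], "roll": -90}, {"slide": [0, 390, -200], "roll": -90}, {"slide": [0, 390, -200], "roll": -90}]' --jaw 0

```text
time: 11.95
tcp_pos: [448.2, 385.2, 215.6]
eef_rot: [-3.141, 0.0, -1.367]
ft_force: [-0.2, 0.0, -0.2]
grip_width: 0.001
grasp_force: 0.0
```

```bash
python3 - <<'E'
from h import *
save("scene","sc4");save("side","s4");save("wrist","w4")
th=np.radians(11.7);ex=np.array([np.cos(th),np.sin(th)]);ey=np.array([-ex[1],ex[0]]);lip=np.array([507.1,102])
o=readout.get_obs();q=o["tcp_pos"][:2]-lip;print("tcp disp",q@ex,q@ey)
for n in("sc4","s4","w4"):
    s=load(n);P=cloud(s);z=P[...,2];q=P[...,:2]-lip;X=q@ex;Y=q@ey
    b=(abs(X)<75)&(Y<-5)&(Y>-130)&(abs(z-46)<4)
    if b.sum()>20: r=cv2.minAreaRect(P[b][:,:2].astype(np.float32));print(n,"box",b.sum(),np.round(r[0],1),np.round(r[1],1),r[2],"X",np.percentile(X[b],[1,99]).round(1),"Y",np.percentile(Y[b],[1,99]).round(1),np.median(z[b]))
    d=(abs(X)<45)&(abs(z-86)<3)&(Y>-10)&(Y<28)
    if d.sum()>20:print(n,"deck X",np.percentile(X[d],[1,99]).round(1),"Ymin",Y[d].min().round(1))
    p=(abs(X)<45)&(abs(z-152)<4)&(Y>200)&(Y<275)&(s["p"].max(2)<60)
    if p.sum()>5:print(n,"plate X",np.percentile(X[p],[1,99]).round(1),"Y",np.percentile(Y[p],[1,99]).round(1))
cv2.imwrite("pics/v4.png",np.hstack([cv2.resize(cv2.imread("pics/s4.png")[70:270,100:300],(400,400)),cv2.resize(cv2.imread("pics/sc4.png")[90:250,220:380],(400,400))]))
t=lip+ey*290;slide([t[0],t[1],112],11.7)
E
```

```text
tcp disp -0.10219962362175426 288.8550330235011
sc4 box 241 [517.2  44.1] [110.6 103.8] 10.268898963928223 X [-56.7  53.6] Y [-109.    -7.1] 45.37960059867305
sc4 deck X [-32.8  35.9] Ymin -1.2
sc4 plate X [-28.8  37. ] Y [227.8 242.7]
s4 box 305 [514.2  46.4] [111.4 100.4] 10.84611988067627 X [-59.9  50.9] Y [-105.9   -6.6] 46.02303090997418
s4 deck X [-35.3  34.6] Ymin 2.6
s4 plate X [-33.4  31.8] Y [231.3 243.5]
w4 plate X [-31.4  35.2] Y [234.8 246.9]
t 12.1 tcp [448.4 384.8 215.4] slide [-1.100e+00 -1.000e-01  1.034e+02] roll -0.07 ytool -168.4 F [ 0.2  0.9 -0.4] grip -0.003 q [ 0.71  0.43  0.23  1.37  0.   -1.06]
```

View pics/v4.png

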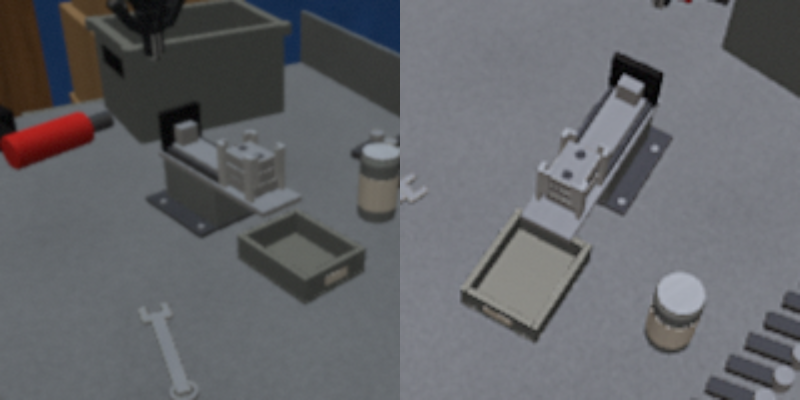

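The side and scene crops show the box flat under the lip at (300,255) and (525,275), centred on the deck. The slide is at rest. Before lowering I check the clearance to the bin behind.

```bash
python3 - <<'E'
from h import *
for n in("scene0","side0","w4"):
    s=load(n);P=cloud(s);z=P[...,2];d=np.hypot(P[...,0]-448,P[...,1]-386)
    th=np.radians(11.7);Y=(P[...,:2]-[507.1,102])@np.array([-np.sin(th),np.cos(th)])
    for lo,hi in((20,100),(100,170),(170,260)):
        m=(z>lo)&(z<hi)&(Y>252)&(Y<600)
        if n=="w4": m[250:]=0
        if m.any(): i=np.argmin(np.where(m,d,1e9)); print(n,lo,d.flat[i].round(0),P.reshape(-1,3)[i].round(0))
E
```

```text
scene0 20 49.0 [489. 359.  79.]
scene0 100 155.0 [464. 540. 168.]
scene0 170 153.0 [476. 536. 183.]
side0 20 47.0 [424. 345.  78.]
side0 100 157.0 [462. 542. 166.]
side0 170 158.0 [460. 543. 173.]
w4 170 10.0 [456. 381. 226.]
```

Emit:
move_arm --commands '[{"slide": [0, 0, 20], "roll": 0}, {"slide": [0, 0, 55], "roll": 0}, {"slide": [0, 0, 88], "roll": 0}, {"slide": [0, 0, 103], "roll": 0}, {"slide": [10, 0, 103], "roll": 0}, {"slide": [25, 0, 103], "roll": 0}, {"slide": [30, 0, 103], "roll": 0}, {"slide": [30, 0, 103], "roll": 0}]'

```text
time: 12.9
tcp_pos: [455.5, 355.3, 113.9]
eef_rot: [-3.139, 0.002, -1.369]
ft_force: [0.5, -0.1, -0.1]
grip_width: -0.001
grasp_force: 0.0
```

```bash
cat >> h.py <<'E'
th=np.radians(11.7);ex=np.array([np.cos(th),np.sin(th)]);ey=np.array([-ex[1],ex[0]]);lip=np.array([507.1,102])
def disp():
    o=readout.get_obs();q=o["tcp_pos"][:2]-lip;print("t",o["time"],"disp x,y,z",round(q@ex,1),round(q@ey,1),o["tcp_pos"][2].round(1),"Fpush",round(o["ft_force"][:2]@ey,1),"F",o["ft_force"].round(1))
E
python3 -c "
from h import *
disp()"
```

```text
t 12.9 disp x,y,z 0.9 258.5 113.9 Fpush -0.2 F [ 0.5 -0.1 -0.1]
```

Emit:
move_arm --commands '[{"slide": [5, 0, 0], "roll": 0}, {"slide": [10, 0, 0], "roll": 0}, {"slide": [18, 0, 0], "roll": 0}, {"slide": [28, 0, 0], "roll": 0}, {"slide": [38, 0, 0], "roll": 0}, {"slide": [48, 0, 0], "roll": 0}, {"slide": [58, 0, 0], "roll": 0}, {"slide": [68, 0, 0], "roll": 0}, {"slide": [77, 0, 0], "roll": 0}, {"slide": [84, 0, 0], "roll": 0}, {"slide": [90, 0, 0], "roll": 0}, {"slide": [93, 0, 0], "roll": 0}, {"slide": [95, 0, 0], "roll": 0}, {"slide": [95, 0, 0], "roll": 0}]'

```text
time: 14.3
tcp_pos: [473.2, 267.5, 114.1]
eef_rot: [-3.139, 0.01, -1.363]
ft_force: [-5.4, 11.6, 2.4]
grip_width: 0.001
grasp_force: 8.2
```

```bash
python3 -c "
from h import *
disp()"
```

```text
t 14.3 disp x,y,z 0.3 168.9 114.1 Fpush 12.5 F [-5.4 11.6  2.4]
```

Emit:
move_arm --commands '[{"slide": [3, 0, 0], "roll": 0}, {"slide": [6, 0, 0], "roll": 0}, {"slide": [9, 0, 0], "roll": 0}, {"slide": [11, 0, 0], "roll": 0}, {"slide": [11, 0, 0], "roll": 0}]'

```text
time: 14.8
tcp_pos: [475.1, 257.9, 114.1]
eef_rot: [-3.139, 0.012, -1.362]
ft_force: [-5.5, 14.8, 3.7]
grip_width: 0.002
grasp_force: 9.5
```

```bash
python3 -c "
from h import *
disp()"
```

```text
t 14.8 disp x,y,z 0.3 159.2 114.1 Fpush 15.7 F [-5.5 14.8  3.7]
```

Emit:
move_arm --commands '[{"slide": [2, 0, 0], "roll": 0}, {"slide": [4, 0, 0], "roll": 0}, {"slide": [4, 0, 0], "roll": 0}]'

```text
time: 15.1
tcp_pos: [475.1, 258.0, 114.3]
eef_rot: [-3.14, 0.02, -1.36]
ft_force: [-7.6, 26.3, 1.2]
grip_width: -0.003
grasp_force: 13.4
```

```bash
python3 -c "
from h import *
disp()"
```

```text
t 15.1 disp x,y,z 0.3 159.3 114.3 Fpush 27.3 F [-7.6 26.3  1.2]
```

Position stopped while the force rose, so the slide is at its end stop. I check for the drop before letting go.

```bash
python3 - <<'E'
from h import *
save("side","s5")
s=load("s5");P=cloud(s);q=P[...,:2]-lip;X=q@ex;Y=q@ey;z=P[...,2]
b=(abs(X)<44)&(Y<0)&(Y>-95)&(z>16)&(z<120);print(b.sum(),[np.percentile(v[b],[5,50,95]).round(0) for v in(X,Y,z)])
cv2.imwrite("pics/v5.png",cv2.resize(cv2.imread("pics/s5.png")[70:270,100:300],(500,500),interpolation=2))
E
```

```text
389 [array([-23.,  12.,  44.]), array([-77., -49., -12.]), array([20., 29., 45.])]
```

View pics/v5.png

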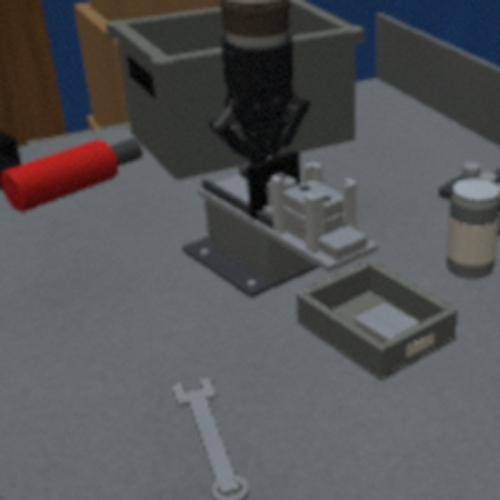

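The bracket lies flat in the box at (388,320), and the slide's tongue shows at the lip at (345,240). Now I retreat so the slide springs back.

Emit:
move_arm --commands '[{"slide": [-6, 0, 0], "roll": 0}, {"slide": [-16, 0, 0], "roll": 0}, {"slide": [-28, 0, 0], "roll": 0}, {"slide": [-40, 0, 0], "roll": 0}, {"slide": [-52, 0, 0], "roll": 0}, {"slide": [-64, 0, 0], "roll": 0}, {"slide": [-76, 0, 0], "roll": 0}, {"slide": [-88, 0, 0], "roll": 0}, {"slide": [-100, 0, 0], "roll": 0}, {"slide": [-115, 0, 0], "roll": 0}, {"slide": [-135, 0, 0], "roll": 0}, {"slide": [-150, 0, 0], "roll": 0}, {"slide": [-150, 0, -30], "roll": 0}, {"slide": [-150, 0, -70], "roll": 0}, {"slide": [-150, 0, -100], "roll": 0}, {"slide": [-150, 0, -110], "roll": 0}, {"slide": [-150, 0, -110], "roll": 0}, {"slide": [-150, 0, -110], "roll": 0}]'

```text
time: 16.95
tcp_pos: [445.7, 394.5, 220.5]
eef_rot: [3.14, -0.002, -1.367]
ft_force: [0.3, 0.8, -0.1]
grip_width: -0.002
grasp_force: 0.0
```

```bash
python3 - <<'E'
from h import *
disp()
save("scene","sc6");save("side","s6")
for n in("sc6","s6"):
    s=load(n);P=cloud(s);q=P[...,:2]-lip;X=q@ex;Y=q@ey;z=P[...,2]
    p=(abs(X)<45)&(abs(z-152)<4)&(Y>110)&(Y<275)&(s["p"].max(2)<60);print(n,"plate Y",np.percentile(Y[p],[1,99]).round(1))
    b=(abs(X)<40)&(Y<-5)&(Y>-90)&(z>18)&(z<40);print("bracket",b.sum(),[np.percentile(v[b],[5,50,95]).round(0) for v in(X,Y,z)])
    for m,c,h in(("jar",(652,-121),95),("can",(692,130),110),("roll",(665,-272),45),("pile",(480,-350),86),("pileabove",(480,-350),126)):
        w=(np.hypot(P[...,0]-c[0],P[...,1]-c[1])<100)&(abs(z-h)<5)
        if w.sum()>20:r=cv2.minAreaRect(P[w][:,:2].astype(np.float32));print(m,np.round(r[0],1),np.round(r[1],0))
cv2.imwrite("pics/v6.png",np.hstack([cv2.resize(cv2.imread("pics/s6.png")[70:270,100:300],(400,400)),cv2.resize(cv2.imread("pics/sc6.png")[90:250,220:380],(400,400))]))
E
```

```text
t 16.95 disp x,y,z -0.8 298.8 220.5 Fpush 0.7 F [ 0.3  0.8 -0.1]
sc6 plate Y [229.  242.5]
bracket 271 [array([-19.,   3.,  24.]), array([-83., -56., -26.]), array([21., 26., 31.])]
jar [ 651.6 -121.6] [54. 55.]
can [692.4 129.8] [54. 52.]
roll [ 687.2 -263. ] [143.  94.]
pile [ 482.  -352.1] [112. 140.]
s6 plate Y [232.6 246. ]
bracket 237 [array([-23.,  -6.,  19.]), array([-74., -49., -23.]), array([21., 28., 30.])]
jar [ 648.7 -119.1] [54. 54.]
can [688.7 131.5] [52. 52.]
roll [ 688.1 -270.6] [ 95. 147.]
pile [ 479.7 -349.2] [113. 141.]
```

View pics/v6.png

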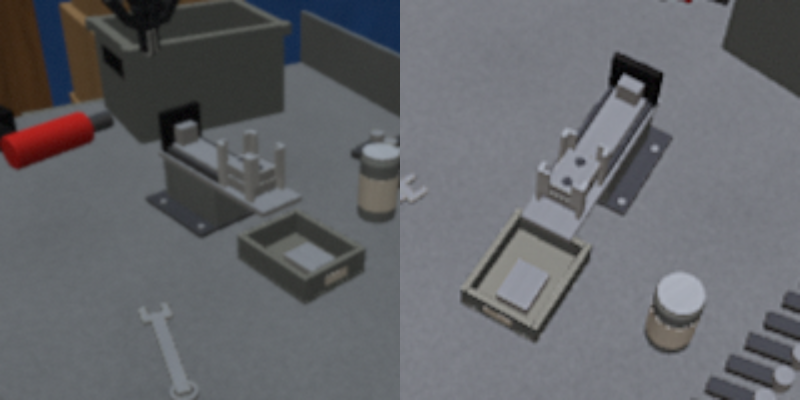

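The final crops show one bracket flat in the box at (310,257) and (522,285), and the slide back at rest with its plate at (180,125) and (635,80). Two brackets remain in the magazine. Jar, can and pile measure as before; the roll was never near the arm.

```bash
python3 -c "
from h import *
print(ctrl.hand_in())"
```

```text
the job is handed in; nothing more can be done
None
```

The job is handed in at about 17 s: the top grey box stands flat under the lip with exactly one bracket in it, the slide is back at rest, and the other boxes, jar and can measured unmoved (the roll's final reading was muddled by nearby objects, but the arm never went near it).

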